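Find the brass nut under the sliding cover of the spares case

ROBOT

A 6-joint arm with a two-finger parallel gripper is mounted at the origin on the work surface. World frame = base frame: x ahead of the robot, y to its left, z up, the work surface at z = 0. Lengths are in m, angles in degrees, forces in N, time in s.
With the tool pointing down it reaches from about 0.4 to 0.825 m from the base axis. Payload 7 kg.
Tool frame: the origin (TCP) lies on the centre line of the jaws, within the pads' length; the fingertips stand 11 mm ahead of it and the grasp point (between the pads) lies 8 mm behind it; z points along the fingers, y is the line along which they close (so a half turn about z gives the same grasp; the last joint's range is limited). The gripper opens to 88 mm and grips with 3 to 60 N. Pads are 19 mm wide; open, the fingers measure 130 mm over their backs; the gripper's body (78 mm by 193 mm) begins 47 mm behind the grasp point.
Start: joints at [-51.847, 20.546, 0.682, 0, -70.136, -16.507], TCP at [0.249, -0.627, 0.238] pointing down, gripper open.
Joint ranges: [-176.03, 176.03], [-82.01, 121.73], [-58.28, 71.71], [-173.87, 95.51], [-174.79, -0.11], [-173.66, 173.66]. Speed limits (degrees/s): [136.94, 136.94, 172.46, 180, 180, 180].

INTERFACE

Orientations are given as [roll, pitch, yaw] about the fixed x, y, z axes, in that order (R = Rz(yaw) Ry(pitch) Rx(roll)).
In Python, from plant import r, capture, camera_model, job gives the robot as it stands.
- The arm moves only by the tool drive_tool, never from a script. Its argument "increments" is a list that holds one entry, the list of rows, each a list of 5 numbers: the gripper's target within -1 to 1 (fully open at 1, half-way at 0, shut at -1), then the shift along the tool's x, y, z scaled (see below), then the turn about the tool's z scaled (see below). In form: [[[gripper, tx, ty, tz, roll], ...]]. A call has 1 to 5 rows; each row is the pose to reach, as a shift and turn from the pose commanded when the call began, along the tool's axes at that moment, turning the shorter way round; what a row does not reach only later rows make up. The controller multiplies each number of a shift by 120 mm and each number of a turn by 360 degrees. A row lasts 1/8 s, in which the tool goes at most 62.5 mm and 10.7 degrees, less where a joint would pass 70% of its speed; a pose out of reach is approached as far as the arm can. A call with a number of a shift or a turn outside -1 to 1 is refused whole. A call with a gripper value outside its range is refused whole. The fingers move at their own pace and stop on an object; "squeeze" is the grip in N (left out, the last holds). Time passes only in rows, so rows that repeat a pose let the fingers close. It gives the time, the measured TCP pose, the force, the opening and the grip force at its end, in the units of the state.
- r.get_state(): the state, without advancing time (a new reading comes with each control period).
- capture(name): name is "scene" or "top" or "wrist"; returns the picture (384x512x3 uint8, red, green, blue); there is no depth.
- camera_model(name): a dict with "camera_matrix" (3x3 intrinsics, pixels), "k1" (the pictures are not rectified: a ray, as slopes to the right and down, at radius r is drawn at 1 + k1 r^2 times it, then the intrinsics apply), "rvec" (rotation vector, rad) and "tvec" (3), from world to camera coordinates, as OpenCV has them. Camera axes: x right, y down, z forward; pixel columns grow to the right and rows downward; lengths in m; the calibration is good to about 2 mm. A picture is of the moment at which its call begins: read the wrist's pose just before it. camera_model takes no time and is no camera call; for the wrist camera it gives the pose at the moment of the call.
- job.close_job(): hands the job in; it is judged then, once.
The state is a dict: "time_s": time; "joints": joint angles; "qd": joint speeds; "joint_torque": joint torques, N m; "tcp_pos": TCP position; "eef_rot": TCP orientation; "contact_force": force on the tool from outside, world axes, zero at the start; "moment": the same for the moment, N m; "gripper_width": finger opening in m; "gripper_force": force on a finger pad.
Only numpy, scipy, OpenCV 4.12 (cv2) and the standard library are available. Lean on these libraries where they do the work, as an engineer would, in place of code of your own. Each camera call takes 0.05 s, during which the arm holds its last target. There are 200 camera calls.

TASK

Slide the aluminium cover plate of the blue spares case back by its black knob, without lifting it off, until it lies on the deck at the back and the three pockets are open. Then take the brass hex nut out of whichever pocket holds it, put it in the round steel dish and let go, leaving the cover open.

Things in the scene. Friction and masses are not known exactly. Their poses are not given: they have to be found in the camera images.
- case: blue case 270x276x48 mm, fixed; origin centre of underside, x away from robot. Near half: 3 pockets 100 (x) x 84, centres x -67, y -88, 0, 88; floor z 6, rims and dividers z 40. One holds the brass nut, one a dark steel nut of its size, one a red bush; order varies, hidden till the cover is back. Far half (x -17 to 129): deck at z 40. A lip 8 mm over the deck all round guides the cover, 4 mm play
- cover_knob (a point): centre of the grip of the black knob (26 mm dia, 34 tall) in the middle of the loose aluminium cover, 124 (x) x 252 x 4 mm, 0.35 kg; plate top 28 mm below this point. Starts closed over the pockets (this point near case x -65, z 72 mm), axes as the case's. Slides freely (2 to 5 N) along case +x, 125 mm to the far lip; pockets wholly clear after 110 mm
- brass_nut_centre (a point): centre, half-way up, of the loose brass hex nut, 36 mm across flats, 24 mm tall, 0.11 kg, flat in its pocket (top 12 mm above this point, at z 30 mm), 25 mm or more from the pocket's walls along case x, 15 mm along y. Two of its flats face along its own x axis, which starts within 15 degrees of the case's x
- dish: round shallow steel dish, fixed to the bench left or right of the case, 138 mm across the rim, 16 mm tall. Origin: centre of its underside, on the bench top; its floor is 4 mm above, about 122 mm across
There are look-alikes about, which are no part of the job. What is shaped like the dish but red is not meant.

How it is judged:
By the outcome, as a careful person would: the job done as asked, in the order asked, and still so for the second after the job is handed in, with the robot touching nothing.
It also fails if it takes over 45 s, if anything falls off the work surface, if the arm or the gripper's body presses on something with over 40 N, if the wrist force passes 120 N, or if a joint passes its speed limit or range.

## Working session

There is one attempt and no reset: what is moved stays moved. The work goes in short steps, Python scripts to look and compute and a tool call to move; the robot and the scene stay as the last step left them, time stands still between calls to the robot, and variables do not carry over. Pictures are saved under pics/ and viewed, at most 10 in all, crops included, and the job is handed in when it is done.

Besides the shell and the picture viewer there is one more tool, called after "Call:" in YAML: its name, and indented under it one key for each argument. drive_tool: Moves the arm, as the interface text tells. Its arguments: {"type":"object","properties":{"increments":{"type":"array"},"squeeze":{"type":"number"}},"required":["increments"]}

```bash
ls; mkdir -p pics; cat > h.py <<'E'
import numpy as np, cv2
from scipy.spatial.transform import Rotation as R
from plant import r, capture, camera_model, job
def save(im,n): cv2.imwrite('pics/'+n,im[:,:,::-1])
def ray(m,px):
    K=np.array(m["camera_matrix"],float);k1=m["k1"]
    d=(np.array(px,float)-K[:2,2])/np.array([K[0,0],K[1,1]])
    u=d.copy()
    for _ in range(30): u=d/(1+k1*(u@u))
    Rm=cv2.Rodrigues(np.array(m["rvec"],float))[0];t=np.array(m["tvec"],float).ravel()
    return -Rm.T@t, Rm.T@np.array([u[0],u[1],1])
def at_z(m,px,z):
    o,d=ray(m,px); return o+d*(z-o[2])/d[2]
def proj(m,P):
    K=np.array(m["camera_matrix"],float);Rm=cv2.Rodrigues(np.array(m["rvec"],float))[0]
    c=Rm@np.array(P,float)+np.array(m["tvec"],float).ravel();u=c[:2]/c[2];u=u*(1+m["k1"]*(u@u))
    return K[:2,:2]@u+K[:2,2]
def rel(P,yaw=None):
    """shift in tool axes /0.12 from current measured pose to world TCP P"""
    s=r.get_state();Rt=R.from_euler('xyz',s["eef_rot"],degrees=True)
    return Rt.inv().apply(np.array(P)-s["tcp_pos"])/0.12, s
E
python3 - <<'E'
from h import *
a=capture("scene");b=capture("top")
save(np.hstack([a,b])[:, :],'x.png')
im=cv2.resize(np.vstack([a,b]),None,fx=.78,fy=.78,interpolation=cv2.INTER_AREA)
save(a,'scene.png');save(b,'top.png')
s=r.get_state();print({k:s[k] for k in("time_s","tcp_pos","eef_rot","contact_force","gripper_width")})
for n in("scene","top","wrist"):
  m=camera_model(n);o,d=ray(m,(256,192));print(n,o,d,m["k1"],m["camera_matrix"][0])
E
```

```text
pics
{'time_s': 0.1, 'tcp_pos': array([ 0.24882999, -0.62699628,  0.23670721]), 'eef_rot': array([ 1.79912247e+02, -7.68101255e-03, -1.58357759e+02]), 'contact_force': array([-0.84619082,  0.62320143,  0.24532098]), 'gripper_width': 0.08745938501976343}
scene [ 1.16664085 -0.26057939  0.73733304] [-0.59198681  0.29002294 -0.75217633] -0.003409202050711059 [424.75876346   0.         252.23168615]
top [0.41819369 0.00395619 1.11433626] [ 0.18288512  0.00566977 -0.98314965] -0.05111523102262357 [428.62342167   0.         253.47276561]
wrist [ 0.17969435 -0.65488196  0.38491748] [ 0.25324623  0.1128922  -0.96084762] 0.018867125255953143 [285.14647018   0.         253.14127462]
```

View pics/top.png

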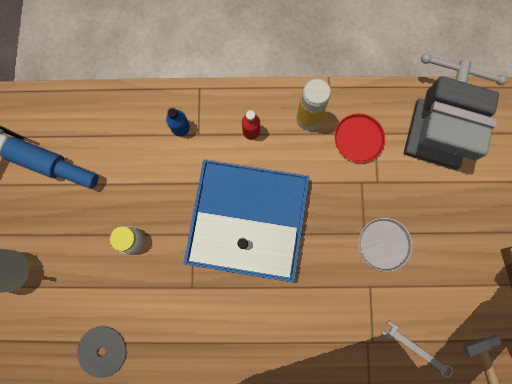

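View pics/scene.png

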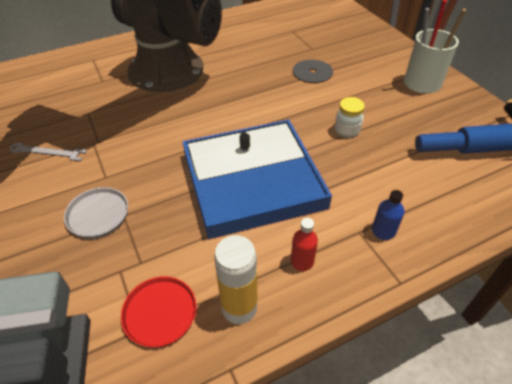

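The top view shows the blue case, with corners near (205,161), (309,177), (295,280) and (186,264). The cover's black knob is at (243,243).

Dish candidates in the top view:
- Steel dish at (385,245): chosen, since it is round, steel and rimmed.
- Red dish at (360,138): excluded by the task.
- Grey disc with a hole at (102,351): flat, not a dish.

The only black knob on a plate is at (243,243). The blue and red bottle caps at (172,113) and (250,117) aren't knobs.

```bash
cat > fit.py <<'E'
from h import *
from scipy.optimize import minimize
ims={n:cv2.imread(f'pics/{n}.png') for n in("top","scene")}
ms={n:camera_model(n) for n in ims}
box=np.array([[x,y,z] for x in(-.135,.135) for y in(-.138,.138) for z in(0,.048)])
def W(p,P): c,s=np.cos(p[2]),np.sin(p[2]); P=np.atleast_2d(P); return np.c_[p[0]+c*P[:,0]-s*P[:,1],p[1]+s*P[:,0]+c*P[:,1],P[:,2]]
seed={"top":(250,190),"scene":(260,185)}
mask={}
for n,im in ims.items():
    h=cv2.cvtColor(im,cv2.COLOR_BGR2HSV)
    b=(((h[...,0]>95)&(h[...,0]<130)&(h[...,1]>110))).astype(np.uint8)
    k,l,st,_=cv2.connectedComponentsWithStats(b)
    i=l[seed[n][1],seed[n][0]];hl=cv2.convexHull(np.argwhere(l==i)[:,::-1].astype(np.int32))
    mask[n]=cv2.fillConvexPoly(np.zeros(b.shape,np.uint8),hl,1)
    print(n,mask[n].sum())
def cost(p,names=("top","scene")):
    e=0
    for n in names:
        q=np.array([proj(ms[n],x) for x in W(p,box)],np.float32)
        hl=cv2.convexHull(q)
        c=cv2.fillConvexPoly(np.zeros(mask[n].shape,np.uint8),np.round(hl*16).astype(np.int32),255,cv2.LINE_AA,4)/255.
        e+=np.abs(c-mask[n]).sum()
    return e
c0=np.mean([at_z(ms["top"],q,.048) for q in((205,161),(309,177),(295,280),(186,264))],axis=0)
for nm in (("top",),("top","scene")):
    best=min((minimize(cost,[c0[0],c0[1],np.radians(y)],args=(nm,),method="Nelder-Mead",options=dict(initial_simplex=[[c0[0]+a,c0[1]+b,np.radians(y)+c] for a,b,c in((0,0,0),(.01,0,0),(0,.01,0),(0,0,.1))])) for y in(-14,-8,-3)),key=lambda o:o.fun)
    print(nm,best.x[:2],np.degrees(best.x[2]),best.fun)
p=best.x
print("knob pred",W(p,[-.065,0,.072]),"px",[proj(ms[n],W(p,[-.065,0,.072])[0]) for n in ims], "slid +.118", W(p,[.053,0,.072]))
for n,c in(("top",(243,243)),("scene",(244,141))):
    x,y=c;g=ims[n][y-15:y+16,x-12:x+13].max(2);v=np.argwhere(g<80);print(n,"knob blob",v.mean(0)[::-1]+[x-12,y-15],v.min(0)[::-1]+[x-12,y-15],v.max(0)[::-1]+[x-12,y-15])
# dish
x,y=385,245;crop=ims["top"][y-40:y+40,x-40:x+40];h=cv2.cvtColor(crop,cv2.COLOR_BGR2HSV)
b=(h[...,1]<70).astype(np.uint8);cs,_=cv2.findContours(b,cv2.RETR_EXTERNAL,cv2.CHAIN_APPROX_NONE);c=max(cs,key=cv2.contourArea)
e=cv2.fitEllipse(c);print("ellipse",e,"dish",at_z(ms["top"],np.array(e[0])+[x-40,y-40],.012))
a=at_z(ms["top"],np.array(e[0])+[x-40-e[1][0]/2,y-40],.016);d=at_z(ms["top"],np.array(e[0])+[x-40+e[1][0]/2,y-40],.016);print("dia",np.linalg.norm(a-d))
t=ims["top"][150:290,175:425]; cv2.imwrite('pics/crop.png',cv2.resize(t,None,fx=3,fy=3,interpolation=cv2.INTER_CUBIC))
E
python3 fit.py
```

```text
top 11817
scene 11504
('top',) [0.54835372 0.03283711] -9.736795120582382 296.0
('top', 'scene') [0.54649413 0.03322207] -9.70444794836075 1217.7176470588233
knob pred [[0.48242426 0.04417886 0.072     ]] px [array([242.20437841, 244.78897107]), array([243.7537061 , 139.05986215])] slid +.118 [[0.59873572 0.02428808 0.072     ]]
top knob blob [242.51190476 243.41666667] [238 239] [247 248]
scene knob blob [244.21705426 140.87596899] [240 132] [248 149]
ellipse ((40.053550720214844, 39.337379455566406), (51.50959014892578, 54.26302719116211), 140.35682678222656) dish [ 0.48435587 -0.31930554  0.012     ]
dia 0.13221559173210048
```

View pics/crop.png

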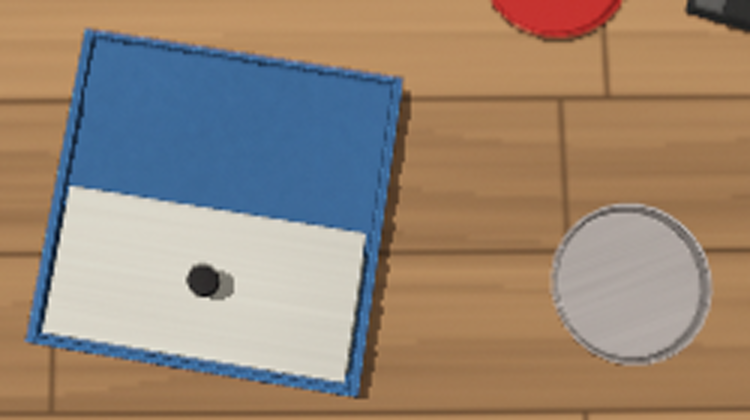

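The crop shows the closed cover with the knob at crop (203,280), and the steel dish at crop (632,285), both as expected. The fit gives case yaw of about -9.7°, the knob near (0.485, 0.044) and the dish near (0.484, -0.319), all within reach. I'm moving towards the knob.

Call:
drive_tool:
  increments:
    - [[1,-0.8,0.92,0,0],[1,-0.8,0.92,0,0],[1,-0.8,0.92,0,0]]

```text
time_s: 0.48
tcp_pos: [0.2979, -0.4867, 0.2377]
eef_rot: [180.0, 0.0, -158.3]
contact_force: [0.9, -1.4, -0.0]
gripper_width: 0.0876
gripper_force: 0.0
```

Call:
drive_tool:
  increments:
    - [[1,-0.8,0.92,0,0],[1,-0.8,0.92,0,0],[1,-0.8,0.92,0,0]]

```text
time_s: 0.85
tcp_pos: [0.3465, -0.3491, 0.2378]
eef_rot: [-180.0, 0.0, -158.2]
contact_force: [0.2, 0.1, -0.3]
gripper_width: 0.0879
gripper_force: 0.0
```

Call:
drive_tool:
  increments:
    - [[1,-0.8,0.92,0,0],[1,-0.8,0.92,0,0],[1,-0.8,0.92,0,0]]

```text
time_s: 1.23
tcp_pos: [0.3952, -0.211, 0.2378]
eef_rot: [-180.0, 0.0, -158.2]
contact_force: [0.3, 0.1, -0.3]
gripper_width: 0.0874
gripper_force: 0.0
```

Call:
drive_tool:
  increments:
    - [[1,-0.75,0.85,0.3,0.087],[1,-0.75,0.85,0.3,0.087],[1,-0.75,0.85,0.3,0.087],[1,-0.75,0.85,0.3,0.087]]

```text
time_s: 1.72
tcp_pos: [0.4409, -0.0836, 0.2008]
eef_rot: [-180.0, -0.1, 170.3]
contact_force: [-0.3, -0.7, 0.3]
gripper_width: 0.0874
gripper_force: 0.0
```

```bash
python3 - <<'E'
from h import *
v,s=rel([.485,.0438,.15]);print(s["time_s"],s["tcp_pos"],s["eef_rot"],v,s["joints"])
m=camera_model("wrist");w=capture("wrist");save(w,'w1.png');print(proj(m,[.485,.0438,.072]),proj(m,[.485,.0438,.078]))
E
```

```text
1.725 [ 0.44093162 -0.08359058  0.2007781 ] [-1.79976156e+02 -7.38626822e-02  1.70266049e+02] [-0.18300859  1.10857078  0.42245397] [ 1.45587382e+01  4.95713085e-01 -2.96084860e+01 -9.99623204e-03
 -5.99729331e+01 -1.14287666e+02]
[382.87690437 207.6901557 ] [385.50524494 209.6568337 ]
```

View pics/w1.png

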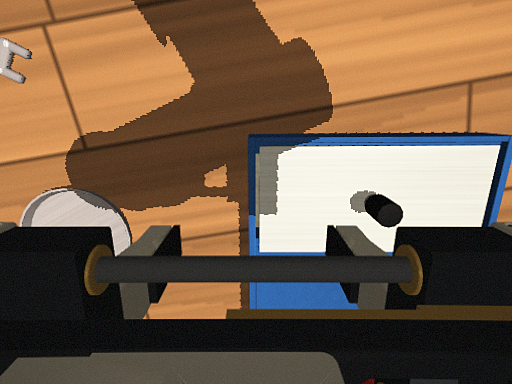

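The wrist view shows the knob's top face at about (389,212) on the white cover. That is about 4 px from my prediction, so I'll correct the target.

```bash
python3 - <<'E'
from h import *
m=camera_model("wrist");k=at_z(m,(389,212),.078);print(k)
t=(k+[.485,.0438,0])/2;t[:2]=(k[:2]+[.485,.0438])/2
for z in(.15,.064):
  t[2]=z;print(t,rel(t)[0])
E
```

```text
[0.48817941 0.0464942  0.078     ]
[0.48658971 0.0451471  0.15      ] [-0.19394982  1.12827853  0.42469371]
[0.48658971 0.0451471  0.064     ] [-0.19471943  1.12860525  1.14135989]
```

Call:
drive_tool:
  increments:
    - [[1,-0.2,1.0,0.3,0],[1,-0.2,1.0,0.3,0],[1,-0.2,1.0,0.3,0]]

```text
time_s: 2.15
tcp_pos: [0.4851, 0.0312, 0.1642]
eef_rot: [-179.9, -0.1, 170.5]
contact_force: [-0.6, 0.4, 0.0]
gripper_width: 0.0875
gripper_force: 0.0
```

Call:
drive_tool:
  increments:
    - [[1,0,0.13,0,0],[1,0,0.13,0.4,0],[1,0,0.13,0.84,0],[1,0,0.13,0.84,0]]

```text
time_s: 2.65
tcp_pos: [0.4845, 0.0427, 0.0625]
eef_rot: [-179.8, -0.3, 170.2]
contact_force: [0.0, -0.6, 0.5]
gripper_width: 0.0879
gripper_force: 0.0
```

Call:
drive_tool:
  increments:
    - [[-0.7,0,0,0,0],[-0.7,0,0,0,0],[-0.7,0,0,0,0],[-0.7,0,0,0,0],[-0.7,0,0,0,0]]
  squeeze: 20

```text
time_s: 3.28
tcp_pos: [0.4871, 0.0444, 0.0651]
eef_rot: [180.0, 0.0, 170.3]
contact_force: [-0.4, -0.3, -0.4]
gripper_width: 0.0434
gripper_force: 0.0
```

Call:
drive_tool:
  increments:
    - [[-0.7,0,0,0,0],[-0.7,0,0,0,0],[-0.7,0,0,0,0],[-0.7,0,0,0,0]]

```text
time_s: 3.78
tcp_pos: [0.4868, 0.0441, 0.0647]
eef_rot: [-180.0, -0.0, 170.3]
contact_force: [-0.8, -3.0, 1.0]
gripper_width: 0.0254
gripper_force: 20.0
```

Call:
drive_tool:
  increments:
    - [[-0.7,-0.1,0,0,0],[-0.7,-0.3,0,0,0],[-0.7,-0.5,0,0,0],[-0.7,-0.7,0,0,0],[-0.7,-0.85,0,0,0]]

```text
time_s: 4.4
tcp_pos: [0.5865, 0.0269, 0.0647]
eef_rot: [-179.9, -0.2, 170.3]
contact_force: [-10.7, 2.1, 12.5]
gripper_width: 0.0255
gripper_force: 20.0
```

Call:
drive_tool:
  increments:
    - [[-0.7,-0.05,0,0,0],[-0.7,-0.1,0,0,0],[-0.7,-0.14,0,0,0],[-0.7,-0.14,0,0,0]]

```text
time_s: 4.9
tcp_pos: [0.6031, 0.0241, 0.0647]
eef_rot: [-180.0, -0.1, 170.3]
contact_force: [-5.2, -1.2, 6.3]
gripper_width: 0.0255
gripper_force: 20.0
```

```bash
python3 - <<'E'
from h import *
s=r.get_state();d=s["tcp_pos"]-np.array([.4868,.0441,.0647]);print(np.linalg.norm(d),d,s["contact_force"],s["gripper_width"],s["gripper_force"])
b=capture("top");save(cv2.resize(b[140:300,170:430],None,fx=3,fy=3,interpolation=cv2.INTER_CUBIC),'t2.png')
E
```

```text
0.11801800982877711 [ 1.16314850e-01 -1.99776296e-02  2.61816146e-05] [-5.16322601 -1.1996615   6.33276971] 0.02549165371080186 20.00068634748459
```

View pics/t2.png

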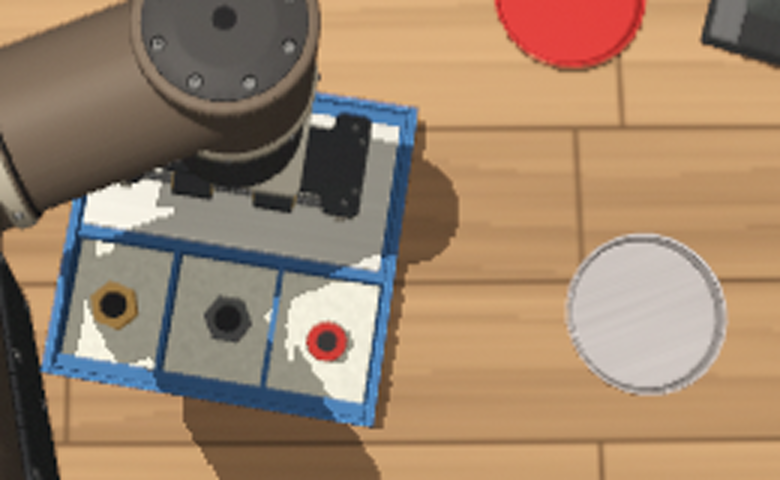

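The cover is back 118 mm with the pockets open. The brass nut is in the left pocket at crop (114,305), the dark nut at (228,318) and the red bush at (327,342). I'll release the knob and rise.

Call:
drive_tool:
  increments:
    - [[0.3,0,0,0,0],[0.3,0,0,0,0],[0.3,0,0,0,0],[0.3,0,0,0,0],[0.3,0,0,0,0]]

```text
time_s: 5.58
tcp_pos: [0.6041, 0.0244, 0.0647]
eef_rot: [-180.0, -0.0, 170.3]
contact_force: [-0.6, 0.1, 0.5]
gripper_width: 0.0566
gripper_force: 0.0
```

Call:
drive_tool:
  increments:
    - [[0.3,0,0,-0.2,0],[0.3,0,0,-0.5,0],[0.1,0,0,-1,0],[0,0,0,-1,0]]

```text
time_s: 6.08
tcp_pos: [0.607, 0.0249, 0.1903]
eef_rot: [179.8, 0.5, 170.4]
contact_force: [0.8, 0.7, -0.7]
gripper_width: 0.0459
gripper_force: 0.0
```

```bash
python3 - <<'E'
from h import *
m=camera_model("top");n=at_z(m,(170+114.5/3,140+305/3),.03);print("nut",n)
n[2]=.18;v,s=rel(n);print(s["tcp_pos"],s["eef_rot"],s["gripper_width"],v,s["joints"])
E
```

```text
nut [0.49330872 0.13176252 0.03      ]
[0.60700255 0.02494841 0.1902754 ] [179.79801768   0.50285424 170.37017918] 0.04588293393715457 [1.08370856 0.71881117 0.07865473] [ 2.08087190e+01  1.58995937e+01 -1.24802587e+01  9.20847340e-02
 -6.10843047e+01 -1.20481802e+02]
```

Call:
drive_tool:
  increments:
    - [[0,1,1,0,-0.14],[0,1,1,0,-0.14],[0,1,1,0,-0.14],[0,1,1,0,-0.14],[0,1,1,0,-0.14]]

```text
time_s: 6.7
tcp_pos: [0.5054, 0.1636, 0.1846]
eef_rot: [180.0, 0.0, -138.9]
contact_force: [0.1, -0.1, 0.1]
gripper_width: 0.0441
gripper_force: 0.0
```

Call:
drive_tool:
  increments:
    - [[0,0,0,0,-0.11],[0,0,0,0,-0.11],[0,0,0,0,-0.11],[0,0,0,0,-0.11],[0,0,0,0,-0.11]]

```text
time_s: 7.32
tcp_pos: [0.5058, 0.1628, 0.1844]
eef_rot: [180.0, -0.0, -99.7]
contact_force: [0.1, -0.0, -0.6]
gripper_width: 0.0435
gripper_force: 0.0
```

```bash
python3 - <<'E'
from h import *
s=r.get_state();m=camera_model("wrist");w=capture("wrist");save(w,'w2.png')
print(s["tcp_pos"],s["eef_rot"],s["joints"][5],s["gripper_width"],proj(m,[.4933,.1318,.03]))
E
```

```text
[0.50578684 0.16277194 0.18443356] [ 1.79984489e+02 -5.15523826e-03 -9.97341617e+01] -48.72252340506107 0.04350114742262187 [260.61763917 151.38736924]
```

View pics/w2.png

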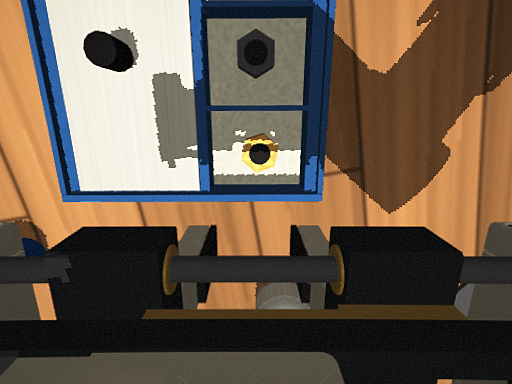

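The wrist view shows the brass nut at about (260,153), half in shadow, with the dark nut at (256,54). I'll fit the hexagon's position and yaw next.

```bash
cat > nut.py <<'E'
from h import *
from scipy.optimize import minimize
import sys
def fitnut(im,m,n0,yc):
    # im BGR, mask brass (top face + hole); render model prism hull and compare
    h=cv2.cvtColor(im,cv2.COLOR_BGR2HSV)
    c0=proj(m,[*n0,.03]).astype(int)
    b=((h[...,0]>14)&(h[...,0]<35)&(h[...,1]>110)&(h[...,2]>50)).astype(np.uint8)
    z=np.zeros_like(b);cv2.circle(z,tuple(int(v) for v in c0),32,1,-1);b&=z
    hl=cv2.convexHull(np.argwhere(b)[:,::-1].astype(np.int32));b2=cv2.fillConvexPoly(np.zeros_like(b),hl,1)
    def model(p):
        a=p[2]+np.radians(30+60*np.arange(6));q=[proj(m,[p[0]+.018/np.cos(np.pi/6)*np.cos(t),p[1]+.018/np.cos(np.pi/6)*np.sin(t),zz]) for t in a for zz in(.006,.03)]
        return cv2.convexHull(np.array(q,np.float32))
    def cost(p):
        c=cv2.fillConvexPoly(np.zeros(b.shape,np.uint8),np.round(model(p)*64).astype(np.int32),255,cv2.LINE_AA,6)/255.
        return np.abs(c-b2).sum()
    out=[]
    for d in range(-15,16,5):
        p0=np.array([*n0,np.radians(yc+d)]);o=minimize(cost,p0,method="Nelder-Mead",options=dict(initial_simplex=[p0,p0+[.004,0,0],p0+[0,.004,0],p0+[0,0,.1]]));out.append((o.fun,o.x))
    out.sort(key=lambda t:t[0]);f,x=out[0]
    print("area",b2.sum(),"cost",f,"pos",x[:2],"yaw-case",np.degrees(x[2])-yc,[ (round(t[0]),round(np.degrees(t[1][2])-yc,1)) for t in out[1:4]])
    v=cv2.resize(im,None,fx=8,fy=8,interpolation=cv2.INTER_CUBIC)
    cv2.polylines(v,[np.round(model(x)*8+4).astype(np.int32)],True,(255,0,255),1)
    return x,v[(c0[1]-35)*8:(c0[1]+35)*8,(c0[0]-45)*8:(c0[0]+45)*8]
if __name__=="__main__":
    m=camera_model("wrist");im=cv2.imread('pics/w2.png')
    x,v=fitnut(im,m,at_z(m,(260,153),.025)[:2],-9.7);cv2.imwrite('pics/n1.png',v)
E
python3 nut.py
```

```text
area 1066 cost 63.76078431372549 pos [0.49516069 0.13357233] yaw-case -14.178008707300723 [(64, np.float64(-12.8)), (64, np.float64(-13.0)), (64, np.float64(-12.7))]
```

View pics/n1.png

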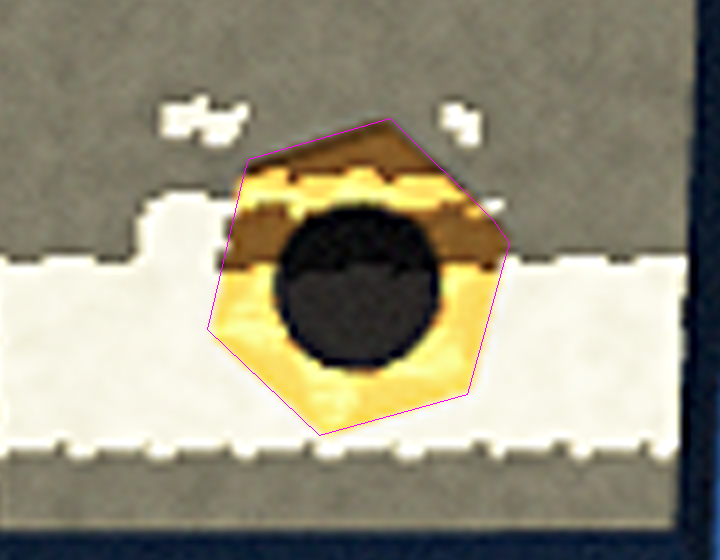

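The fit matches the hexagon edges: nut at about (0.495, 0.133), yaw about -23° (13° off the case). That agrees with the top view within 2 mm and sits centrally in its pocket. I'm approaching with the jaws at 44 mm.

Call:
drive_tool:
  increments:
    - [[0.02,0.26,0.05,0.3,0.037],[0.02,0.26,0.05,0.7,0.037],[0.02,0.26,0.05,0.7,0.037],[0.02,0.26,0.05,0.7,0.037]]

```text
time_s: 7.88
tcp_pos: [0.4958, 0.1336, 0.1021]
eef_rot: [-179.9, 0.0, -113.0]
contact_force: [-0.2, 0.2, 0.3]
gripper_width: 0.0448
gripper_force: 0.0
```

```bash
python3 - <<'E'
from h import *
s=r.get_state();m=camera_model("wrist");w=capture("wrist");save(cv2.resize(w[150:384,130:390],None,fx=2.3,fy=2.3,interpolation=cv2.INTER_CUBIC),'w3.png')
print(s["tcp_pos"],s["eef_rot"],s["gripper_width"],rel([.4947,.133,.0235])[0])
E
```

```text
[0.49580663 0.13364947 0.10209244] [-1.79938161e+02  3.19032912e-02 -1.12956937e+02] 0.04481786940236348 [0.01309607 0.00856758 0.65838562]
```

View pics/w3.png

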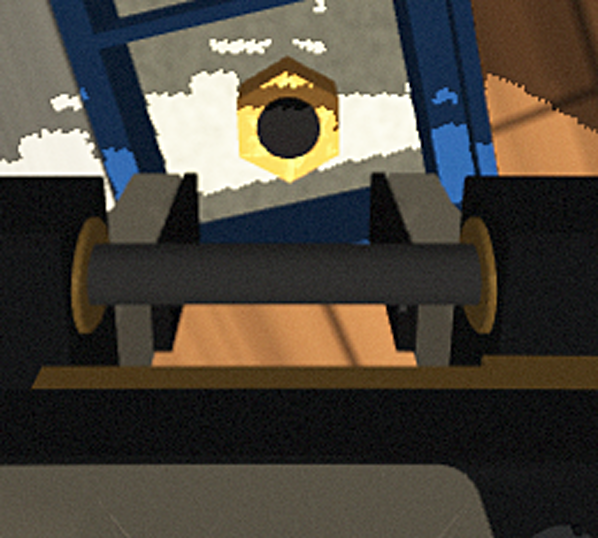

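The close view shows the nut's flats parallel to the pads and centred between them: crop x about 288, against a jaw midpoint of about 285. I'll descend and grip.

Call:
drive_tool:
  increments:
    - [[0.02,0.01,0.01,0.2,0],[0.02,0.01,0.01,0.4,0],[0.02,0.01,0.01,0.55,0],[0.02,0.01,0.01,0.65,0],[0.02,0.01,0.01,0.65,0]]

```text
time_s: 8.55
tcp_pos: [0.4935, 0.1327, 0.023]
eef_rot: [-180.0, 0.0, -113.0]
contact_force: [-0.0, -0.9, 0.6]
gripper_width: 0.0446
gripper_force: 0.0
```

Call:
drive_tool:
  increments:
    - [[-0.6,0,0,0,0],[-0.6,0,0,0,0],[-0.6,0,0,0,0],[-0.6,0,0,0,0]]
  squeeze: 20

```text
time_s: 9.05
tcp_pos: [0.4939, 0.1329, 0.0237]
eef_rot: [-179.9, 0.1, -113.0]
contact_force: [-1.4, 1.2, 7.0]
gripper_width: 0.0363
gripper_force: 19.9
```

Call:
drive_tool:
  increments:
    - [[-0.6,0,0,-0.15,0],[-0.6,0,0,-0.5,0],[-0.6,0,0,-0.95,0],[-0.6,0,0,-0.95,0]]

```text
time_s: 9.55
tcp_pos: [0.4955, 0.1338, 0.1411]
eef_rot: [-179.7, 0.4, -113.0]
contact_force: [-0.4, 0.2, -2.2]
gripper_width: 0.0357
gripper_force: 19.9
```

Call:
drive_tool:
  increments:
    - [[-0.6,0.4,-0.16,0,0],[-0.6,0.87,-0.35,0,0],[-0.6,0.87,-0.35,0,0]]

```text
time_s: 9.93
tcp_pos: [0.4895, 0.0166, 0.1359]
eef_rot: [179.9, -0.1, -113.3]
contact_force: [0.2, -0.9, -1.0]
gripper_width: 0.0357
gripper_force: 19.9
```

Call:
drive_tool:
  increments:
    - [[-0.6,0.4,-0.16,0,0],[-0.6,0.87,-0.35,0,0],[-0.6,0.87,-0.35,0,0]]

```text
time_s: 10.3
tcp_pos: [0.4879, -0.0954, 0.1359]
eef_rot: [179.9, -0.0, -113.3]
contact_force: [0.3, 0.6, -0.6]
gripper_width: 0.0359
gripper_force: 19.9
```

Call:
drive_tool:
  increments:
    - [[-0.6,0.4,-0.16,0,0],[-0.6,0.87,-0.35,0,0],[-0.6,0.87,-0.35,0,0]]

```text
time_s: 10.68
tcp_pos: [0.4864, -0.2073, 0.1359]
eef_rot: [179.9, -0.0, -113.2]
contact_force: [-0.7, 1.2, -0.5]
gripper_width: 0.0356
gripper_force: 19.9
```

Call:
drive_tool:
  increments:
    - [[-0.6,0.4,-0.16,0,0],[-0.6,0.87,-0.35,0,0],[-0.6,0.87,-0.35,0,0],[-0.6,0.87,-0.35,0,0]]

```text
time_s: 11.18
tcp_pos: [0.4847, -0.3165, 0.136]
eef_rot: [179.9, 0.0, -113.0]
contact_force: [0.1, 0.1, -1.0]
gripper_width: 0.0357
gripper_force: 19.9
```

```bash
python3 - <<'E'
from h import *
# nut bottom now: TCP z .0237 <-> nut bottom .006 => bottom = TCP-.0177; floor .004 -> release TCP .0235
v,s=rel([.4844,-.3193,.0235]);print(s["time_s"],s["tcp_pos"],s["eef_rot"],s["gripper_width"],s["gripper_force"],s["joints"],v)
w=capture("wrist");b=capture("top");save(w,'w4.png')
t=cv2.resize(b[140:300,170:450],None,fx=2.5,fy=2.5,interpolation=cv2.INTER_CUBIC)
save(t,'t4.png')
E
```

```text
11.175 [ 0.48469431 -0.31653202  0.13601771] [ 1.79927819e+02  1.23493242e-02 -1.13002204e+02] 0.035692670877110984 19.939574603922665 [-1.38137666e+01  1.65673238e+01 -1.94005731e+01 -2.92780944e-02
 -5.41013896e+01 -9.17124822e+00] [ 0.02239295 -0.00793727  0.93763352]
```

View pics/w4.png

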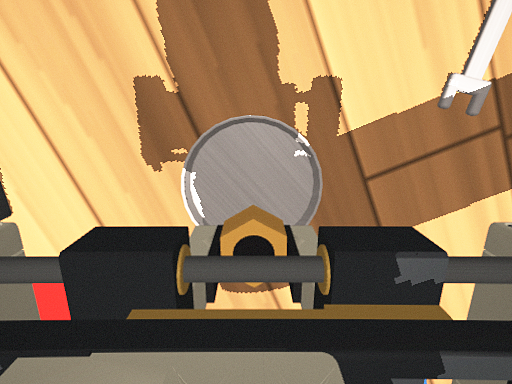

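The wrist view shows the nut held at about (253,245) over the steel dish, whose rim runs from x=182 to 321 (centre about 252), so it is aligned. I'll lower it gently, open only part way to stay inside the rim, and withdraw.

Call:
drive_tool:
  increments:
    - [[-0.6,0.02,-0.01,0.3,0],[-0.6,0.02,-0.01,0.6,0],[-0.6,0.02,-0.01,0.8,0],[-0.6,0.02,-0.01,0.9,0],[-0.6,0.02,-0.01,0.935,0]]

```text
time_s: 11.9
tcp_pos: [0.4853, -0.3195, 0.0245]
eef_rot: [180.0, -0.0, -112.9]
contact_force: [-0.0, 0.3, -0.8]
gripper_width: 0.036
gripper_force: 19.9
```

Call:
drive_tool:
  increments:
    - [[-0.6,0,0,0,0],[0.05,0,0,0,0],[0.05,0,0,0,0],[0.05,0,0,0,0],[0.05,0,0,0,0]]

```text
time_s: 12.52
tcp_pos: [0.4849, -0.3204, 0.0248]
eef_rot: [-180.0, 0.0, -113.0]
contact_force: [-0.4, 0.1, -0.2]
gripper_width: 0.0457
gripper_force: 0.0
```

Call:
drive_tool:
  increments:
    - [[0.05,0,0,-0.1,0],[0.05,0,0,-0.3,0],[0.05,0,0,-0.7,0],[0.05,0,0,-1,0],[0.05,0,0,-1,0]]

```text
time_s: 13.15
tcp_pos: [0.4869, -0.3211, 0.1489]
eef_rot: [-179.6, 0.0, -113.0]
contact_force: [-0.3, -0.2, -0.4]
gripper_width: 0.0461
gripper_force: 0.0
```

Call:
drive_tool:
  increments:
    - [[0.05,0.7,0,-0.6,0],[0.05,0.7,0,-0.6,0],[0.05,0.7,0,-0.6,0],[0.05,0.7,0,-0.6,0]]

```text
time_s: 13.65
tcp_pos: [0.4515, -0.3972, 0.2158]
eef_rot: [179.9, 0.0, -113.1]
contact_force: [0.0, 0.7, 0.1]
gripper_width: 0.046
gripper_force: 0.0
```

```bash
python3 - <<'E'
from h import *
a=capture("scene");save(a,'s5.png');s=r.get_state();print(s["time_s"],s["tcp_pos"],s["gripper_width"],s["contact_force"])
E
```

```text
13.7 [ 0.45151751 -0.3968522   0.21547184] 0.04610997173859093 [ 0.02580853 -1.03128841 -0.31874479]
```

View pics/s5.png

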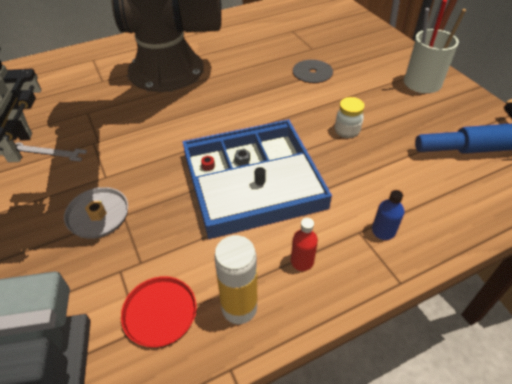

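The scene shows the brass nut in the steel dish at (95,210). The cover is flat on the deck with its knob at (260,176), the other two parts are still in their pockets, and the arm is clear.

```bash
python3 -c "
from plant import job
print(job.close_job())"
```

```text
the job is handed in; nothing more can be done
None
```

The cover is slid back 118 mm and left open on the deck, the brass nut is released in the steel dish, and the job is handed in at about 14 s on the robot's clock (limit 45 s); no verdict was returned.

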